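# Clear the tool chest's lid, then hold it half open for the stay

### The job

I want to screw a stay to the lid of this tool chest. Take the two tins off the lid and set them down (no dropping) on the bench shelf, upright and close beside the two tins already there so that all four stand in one neat straight row; then lift the lid by its front handle and finish still holding it open by that handle at 45 degrees, since it falls shut if let go. Leave the other things on the bench and shelf where they are.

Things in the scene. Friction and masses are not known exactly. Their poses are not given: they have to be found in the camera images.
- chest: Green sheet-steel tool chest, fixed, 220 mm deep (x) by 320 wide (y), 150 high with its lid shut; tins start on the lid's flat top; catches undone. Origin: centre of underside; x from front (handle side) to back, y along the front, z up. Hinge axis parallel to y, 110 mm behind the origin, 120 mm up. Chest and shelf may each stand on either side of the bench
- lid_angle (a joint): Angle of the chest's lid in rad: 0 shut, growing as the front edge rises (0.785 is 45 degrees), stop at 1.75. The lid weighs about 0.8 kg, has next to no hinge friction and falls shut unless held
- lid_handle (a point): Steel bow handle on the lid's front, a level U of 10 mm round bar when shut: crossbar along the chest's y, two legs back to the lid, 60 mm over the legs (pinch across them from above), 35 mm clear space behind the crossbar. Point: middle of crossbar, 45 mm before the lid's face; when shut 155 mm before the chest's origin, 135 mm above the bench. Turns with the lid: x along the legs to the hinge
- lid: The chest's hinged lid, a sheet-steel tray 220 x 320 mm, skirt 30 mm deep, turned downwards over the carcass. Origin: on the hinge axis, mid-width; x to the back, y along the hinge, z out of the lid's top. The handle's point is at x = -265 mm, z = +15 mm of this frame
- shelf: Low wooden bench shelf, fixed, open above: board's top 90 mm above the bench, from x = -115 to +55 mm, y = -190 to +190 mm of its frame, between cheeks rising 20 mm above the board; rail along the back 25 mm above it. Origin: on the bench below the board; x to its back, y along the row, z up. The tins' row is the line x = -60 mm
- tin_1: Round steel tin of wood finish with paper band, 52 mm across, 70 mm tall, about 0.2 kg, all four alike. Stands on the chest's lid at the start, left part (+y of the chest). Origin: centre of the underside, z up
- tin_2: The same kind of tin, on the chest's lid at the start, right part (-y of the chest). Origin: centre of the underside
- tin_3: The same kind of tin, already standing in the row on the shelf, 60 mm from tin_4. Origin: centre of the underside
- tin_4: The same kind of tin, already standing in the row on the shelf, on the +y side of tin_3. The two stand anywhere along the row, and on at least one side of the pair there is room for two more tins before the cheek. Origin: centre of the underside
- wax_tin: Flat brass-coloured wax tin, 50 mm across, 20 mm high, standing on the shelf behind the row of tins. Leave it. Origin: centre of the underside
- lid_stay: The steel lid stay to be fitted later, a strip 170 x 18 x 4 mm lying on the bench in front of the robot. Leave it. Origin: centre of the underside
- mallet: Joiner's wooden mallet lying at the left edge of the bench, about 320 mm long, head 65 x 120 x 80 mm. Leave it. Origin: underside, near its middle
- try_square: Wood and steel try square lying at the front right, stock 120 x 30 x 18 mm, blade 200 mm. Leave it. Origin: underside of the stock
- block_plane: Small metal plane, 160 x 50 mm, 52 mm high, at the right edge. Leave it. Origin: centre of the underside
- tape_measure: Tape measure standing in front of the robot, a little left, 36 x 70 x 62 mm. Leave it. Origin: centre of the underside
- glue_bottle: White glue bottle, 60 mm across, 170 mm tall, standing at the back, between chest and shelf. Leave it. Origin: centre of the underside
Mind the look-alikes: they are no part of the job. What is shaped like the tin_4 but purple is not meant.

How it is judged (in metres and radians):
On the way:
1. all four tins stand released in one close, straight row on the shelf, the lid still shut (angle between each of tin_1, tin_2, tin_3, tin_4's own z axis and vertical below 0.08 rad and z of tin_1 in the frame of shelf between 0.085 and 0.096 m and x of tin_1 in the frame of shelf between -0.074 and -0.046 m and linear speed of each of tin_1, tin_2, tin_3, tin_4 below 0.03 m/s and contact force between each of tin_1, tin_2, tin_3, tin_4 and the fingers below 0.1 N and z of tin_2 in the frame of shelf between 0.085 and 0.096 m and x of tin_2 in the frame of shelf between -0.074 and -0.046 m and z of tin_3 in the frame of shelf between 0.085 and 0.096 m and x of tin_3 in the frame of shelf between -0.074 and -0.046 m and z of tin_4 in the frame of shelf between 0.085 and 0.096 m and x of tin_4 in the frame of shelf between -0.074 and -0.046 m and horizontal distance between tin_1 and tin_2 below 0.216 m and horizontal distance between each of tin_1, tin_2 and tin_3 below 0.216 m and horizontal distance between each of tin_1, tin_2, tin_3 and tin_4 below 0.216 m and value of joint lid_angle below 0.06 rad), for 0.3 s.
At the end, for the whole second after the job is handed in: Fingers press on the lid (over 1 N), TCP within 65 mm of the handle point, lid still at 45 degrees within 5, no tin or bystander touching the chest; all four tins upright on the board, released, still, within 14 mm of the line 60 mm before the shelf's origin, outermost centres under 216 mm apart (angle between each of tin_1, tin_2, tin_3, tin_4's own z axis and vertical below 0.08 rad and z of tin_1 in the frame of shelf between 0.085 and 0.096 m and x of tin_1 in the frame of shelf between -0.074 and -0.046 m and linear speed of each of tin_1, tin_2, tin_3, tin_4 below 0.03 m/s and contact force between each of tin_1, tin_2, tin_3, tin_4 and the fingers below 0.1 N and z of tin_2 in the frame of shelf between 0.085 and 0.096 m and x of tin_2 in the frame of shelf between -0.074 and -0.046 m and z of tin_3 in the frame of shelf between 0.085 and 0.096 m and x of tin_3 in the frame of shelf between -0.074 and -0.046 m and z of tin_4 in the frame of shelf between 0.085 and 0.096 m and x of tin_4 in the frame of shelf between -0.074 and -0.046 m and horizontal distance between tin_1 and tin_2 below 0.216 m and horizontal distance between each of tin_1, tin_2 and tin_3 below 0.216 m and horizontal distance between each of tin_1, tin_2, tin_3 and tin_4 below 0.216 m and value of joint lid_angle between 0.698 and 0.873 rad and velocity of joint lid_angle between -0.05 and 0.05 rad/s and contact force between lid and the fingers above 1 N and distance between the grasp point and lid_handle below 0.065 m and contact force between chest and tin_1 below 0.3 N and contact force between chest and tin_2 below 0.3 N and contact force between chest and tin_3 below 0.3 N and contact force between chest and tin_4 below 0.3 N and contact force between chest and wax_tin below 0.3 N and contact force between chest and lid_stay below 0.3 N and contact force between chest and mallet below 0.3 N and contact force between chest and try_square below 0.3 N and contact force between chest and block_plane below 0.3 N and contact force between chest and tape_measure below 0.3 N and contact force between chest and glue_bottle below 0.3 N); the arm keeps its last pose, push and grip.
It fails at once if a tin from the lid is dropped (falls freely more than about 2 cm) ((linear speed of tin_1 above 0.6 m/s and contact force between tin_1 and the fingers below 0.1 N) or (linear speed of tin_2 above 0.6 m/s and contact force between tin_2 and the fingers below 0.1 N)).
It fails at once if a tin is tipped over (angle between any of tin_1, tin_2, tin_3, tin_4's own z axis and vertical above 0.6 rad).
It fails at once if a bystander is moved more than 3 cm (distance of any of wax_tin, lid_stay, mallet, try_square, block_plane, tape_measure, glue_bottle from where it was at the start of the episode above 0.03 m).
It fails at once if the lid is raised while a tin still stands on it (value of joint lid_angle above 0.1 rad and (contact force between chest and tin_1 above 0.3 N or contact force between chest and tin_2 above 0.3 N)).
It also fails if it takes over 70 s, if anything falls off the work surface, if the arm or the gripper's body presses on something with over 40 N, if the wrist force passes 120 N, or if a joint passes its speed limit or range.

### The arm

A 7-joint arm with a two-finger parallel gripper is mounted at the origin on the work surface. World frame = base frame: x ahead of the robot, y to its left, z up, the work surface at z = 0. Lengths are in m, angles in degrees, forces in N, time in s.
With the tool pointing down it reaches from about 0.425 to 0.875 m from the base axis. Payload 4.7 kg.
Tool frame: the origin (TCP) lies between the finger pads, 19 mm behind the fingertips; this is the grasp point; z points along the fingers, y is the line along which they close (so a half turn about z gives the same grasp; the last joint's range is limited). The gripper opens to 87 mm and grips with 3 to 60 N. Pads are 19 mm wide; open, the fingers measure 117 mm over their backs; the gripper's body (75 mm by 190 mm) begins 51 mm behind the grasp point.
Start: joints at [-69.265, 18.392, -4.016, 83.108, 1.295, 78.541, -3.26], TCP at [0.222, 0.611, 0.241] pointing down, gripper open.
Joint ranges: [-163.93, 163.93], [-17.29, 119.83], [-79.2, 71.16], [3.27, 140.29], [-89.18, 269.18], [5.43, 117.66], [-154.24, 154.24]. Speed limits (degrees/s): [147.25, 147.25, 180, 180, 180, 180, 180].

### API

Orientations are given as [roll, pitch, yaw] about the fixed x, y, z axes, in that order (R = Rz(yaw) Ry(pitch) Rx(roll)).
In Python, from cell import env gives the robot as it stands.
- The arm moves only by the tool step_arm, never from a script. Its argument "moves" is a list of rows, each an object with "dp": the shift along the tool's x, y, z in mm, a list of three; "dr": the turn, a rotation vector about the tool's x, y, z in rad, a list of three; "fingers": the closure, from 0 (fully open) to 1 (shut). In form: [{"dp": [dx, dy, dz], "dr": [ax, ay, az], "fingers": fingers}, ...]. A call has exactly 5 rows; each row shifts and turns the commanded pose from where the row before left it, along the tool's axes as they then stand; what a row does not reach is not made up. A row lasts 1/8 s, in which the tool goes at most 62.5 mm and 10.7 degrees, less where a joint would pass 70% of its speed; a pose out of reach is approached as far as the arm can. A call with a gripper value outside its range is refused whole. The fingers move at their own pace and stop on an object; "squeeze" is the grip in N (left out, the last holds). Time passes only in rows, so rows that do not move let the fingers close, or fill a call up. It gives the time, the measured TCP pose, the force, the opening and the grip force at its end, in the units of the state.
- env.get_obs(): the state, without advancing time (a new reading comes with each control period).
- env.read_camera(name): name is "side" or "top" or "wrist"; returns the picture (400x640x3 uint8, red, green, blue); there is no depth.
- env.camera_model(name): a dict with "fx", "fy", "cx", "cy" (pixels), "k1" (the pictures are not rectified: a ray, as slopes to the right and down, at radius r is drawn at 1 + k1 r^2 times it, then the intrinsics apply), "R" (3x3) and "t" (3): a world point X has camera coordinates R X + t. Camera axes: x right, y down, z forward; pixel columns grow to the right and rows downward; lengths in m; the calibration is good to about 2 mm. A picture is of the moment at which its call begins: read the wrist's pose just before it. camera_model takes no time and is no camera call; for the wrist camera it gives the pose at the moment of the call.
- env.sign_off(): hands the job in; it is judged then, once.
The state is a dict: "time_s": time; "qpos": joint angles; "joint_velocities": joint speeds; "effort": joint torques, N m; "tool_pos": TCP position; "tool_rot": TCP orientation; "force": force on the tool from outside, world axes, zero at the start; "wrist_torque": the same for the moment, N m; "grip_width": finger opening in m; "grasp_force": force on a finger pad.
Only numpy, scipy, OpenCV 4.12 (cv2) and the standard library are available. Lean on these libraries where they do the work, as an engineer would, in place of code of your own. Each camera call takes 0.05 s, during which the arm holds its last target. There are 200 camera calls.

## Working session

There is one attempt and no reset: what is moved stays moved. The work goes in short steps, Python scripts to look and compute and a tool call to move; the robot and the scene stay as the last step left them, time stands still between calls to the robot, and variables do not carry over. Pictures are saved under pics/ and viewed, at most 10 in all, crops included, and the job is handed in when it is done.

Besides the shell and the picture viewer there is one more tool, called after "Call:" in YAML: its name, and indented under it one key for each argument. step_arm: Moves the arm, as the interface text tells. Its arguments: {"type":"object","properties":{"moves":{"type":"array","items":{"type":"object","properties":{"dp":{"type":"array","items":{"type":"number"}},"dr":{"type":"array","items":{"type":"number"}},"fingers":{"type":"number"}}}},"squeeze":{"type":"number"}},"required":["moves"]}

```bash
mkdir -p pics
python3 - <<'E'
from cell import env
import cv2,json
o=env.get_obs(); print({k:o[k] for k in('time_s','tool_pos','tool_rot','grip_width')})
for n in('top','side'):
    im=env.read_camera(n); cv2.imwrite(f'pics/{n}0.png',im[:,:,::-1])
    m=env.camera_model(n); print(n,m)
E
```

```text
{'time_s': 0.0, 'tool_pos': array([0.22141466, 0.61059262, 0.24018543]), 'tool_rot': array([-1.79894307e+02,  5.50858411e-03,  1.60075015e+02]), 'grip_width': 0.08718799014575021}
top {'fx': 432.01956968170725, 'fy': 432.01956968170725, 'cx': 315.358806907586, 'cy': 200.38321478528013, 'k1': 0.03726738450650067, 'R': array([[-0.01700348, -0.99971832, -0.01655758],
       [-0.99721638,  0.01815865, -0.07231708],
       [ 0.07259737,  0.01528185, -0.99724425]]), 't': array([0.04859807, 0.53973764, 1.57042766])}
side {'fx': 494.35053569002224, 'fy': 494.35053569002224, 'cx': 318.73033789813667, 'cy': 198.10914945624864, 'k1': -0.0776292071922509, 'R': array([[ 0.84398463, -0.53613287,  0.01585863],
       [-0.4031628 , -0.65360823, -0.64051232],
       [ 0.35376504,  0.53418895, -0.76778413]]), 't': array([-0.43868807,  0.29643487,  1.57348617])}
```

View pics/top0.png

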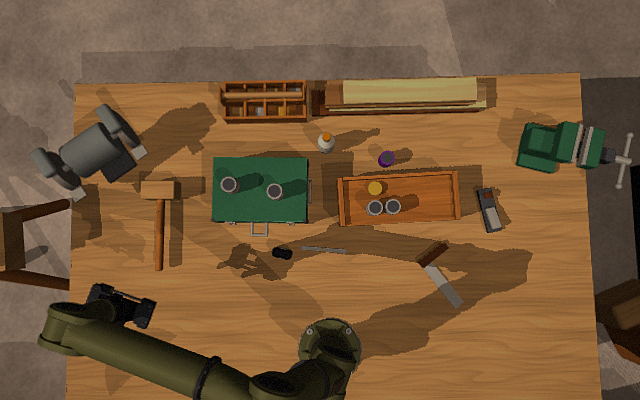

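View pics/side0.png

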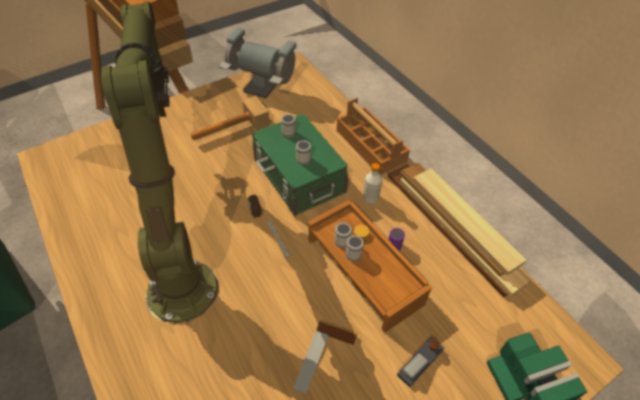

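Top view: the chest spans (213–308, 157–222), with grey tins on its lid at (229,185) and (274,191). The front handle is at (259,229). The shelf holds grey tins at (376,208) and (393,206), with the wax tin at (375,188). The purple look-alike at (387,159) stands on the bench behind the shelf and isn't part of the job. The room for two more tins is to the right (-y). I'll confirm this in an enlarged crop.

Run:
```python
import cv2
im=cv2.imread('pics/top0.png')[145:245,205:465]
cv2.imwrite('pics/crop0.png',cv2.resize(im,None,fx=3,fy=3,interpolation=cv2.INTER_CUBIC))
```

```text
(no output)
```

View pics/crop0.png

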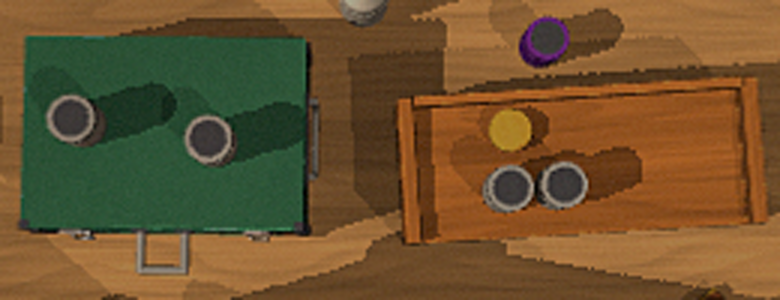

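The grey-topped, paper-banded tins are the real four: two on the lid at crop (72,117) and (209,139), two on the shelf at (512,187) and (565,184). The purple one at crop (545,42) is off the shelf and isn't used. The free space is to the right of (565,184).

```bash
cat > h.py <<'E'
import numpy as np,cv2
def back(m,px,z):
    K=np.array([[m['fx'],0,m['cx']],[0,m['fy'],m['cy']],[0,0,1.]])
    u=cv2.undistortPoints(np.array([[px]],float),K,np.array([m['k1'],0,0,0.]))[0,0]
    d=m['R'].T@np.array([u[0],u[1],1]); c=-m['R'].T@m['t']
    return c+d*(z-c[2])/d[2]
def proj(m,X):
    K=np.array([[m['fx'],0,m['cx']],[0,m['fy'],m['cy']],[0,0,1.]])
    return cv2.projectPoints(np.array(X,float).reshape(-1,1,3),cv2.Rodrigues(m['R'])[0],m['t'],K,np.array([m['k1'],0,0,0.]))[0][:,0]
E
python3 - <<'E'
from cell import env
from h import *
m=env.camera_model('top')
P={'tin1':(72,117,.22),'tin2':(209,139,.22),'tin4':(512,187,.16),'tin3':(565,184,.16),
'lidBL':(27,37,.15),'lidBR':(306,38,.15),'lidFR':(307,232,.15),'lidFL':(22,229,.15),
'hL':(141,269,.135),'hR':(186,271,.135),'sFL':(412,241,.11),'sFR':(758,221,.11),'sBL':(405,100,.11),'sBR':(749,80,.11),'wax':(511,129,.11),
'bFL':(418,241,.09),'bFR':(751,223,.09)}
for k,(x,y,z) in P.items(): print(k,np.round(back(m,((x+.5)/3-.5+205,(y+.5)/3-.5+145),z)*1000))
E
```

```text
tin1 [585. 315. 220.]
tin2 [559. 168. 220.]
tin4 [ 504. -163.  160.]
tin3 [ 507. -222.  160.]
lidBL [686. 381. 150.]
lidBR [678.  64. 150.]
lidFR [459.  66. 150.]
lidFL [468. 387. 150.]
hL [420. 256. 135.]
hR [417. 205. 135.]
sFL [447. -53. 110.]
sFR [ 463. -448.  110.]
sBL [611. -48. 110.]
sBR [ 626. -444.  110.]
wax [ 574. -170.  110.]
bFL [447. -61.  90.]
bFR [ 462. -446.   90.]
```

```bash
cat >> h.py <<'E'
from scipy.spatial.transform import Rotation as Ro
def plan(env,pos_mm,rpy,n,dpm=0):
    """rows (tool axes) from the measured pose to the target"""
    o=env.get_obs(); p=np.array(o['tool_pos'])*1e3
    A=Ro.from_euler('xyz',o['tool_rot'],degrees=True); B=Ro.from_euler('xyz',rpy,degrees=True)
    dr=(A.inv()*B).as_rotvec()/n; d=(np.array(pos_mm)-p)/n
    print('t',round(o['time_s'],2),'at',np.round(p,1),np.round(o['tool_rot'],1),'w',round(o['grip_width'],4),'F',np.round(o['force'],1))
    for i in range(n):
        print(np.round(A.inv().apply(d),1),np.round(dr,3)); A=A*Ro.from_rotvec(dr)
E
python3 -c "
from cell import env
from h import *
plan(env,(559,168,290),(180,0,92.3),13)"
```

```text
t 0.1 at [221.4 610.6 240.3] [-179.9    0.   160.1] w 0.0869 F [ 0.1 -0.1 -0.5]
[-36.  -23.2  -3.8] [-0.     0.     0.091]
[-38.  -19.8  -3.8] [-0.     0.     0.091]
[-39.6 -16.3  -3.8] [-0.     0.     0.091]
[-40.9 -12.6  -3.8] [-0.     0.     0.091]
[-41.9  -8.8  -3.8] [-0.     0.     0.091]
[-42.5  -5.   -3.8] [-0.     0.     0.091]
[-42.8  -1.1  -3.8] [-0.     0.     0.091]
[-42.7   2.8  -3.8] [-0.     0.     0.091]
[-42.3   6.7  -3.8] [-0.     0.     0.091]
[-41.5  10.5  -3.8] [-0.     0.     0.091]
[-40.4  14.2  -3.8] [-0.     0.     0.091]
[-38.9  17.8  -3.8] [-0.     0.     0.091]
[-37.2  21.3  -3.8] [-0.     0.     0.091]
```

Call:
step_arm:
  moves:
    - {"dp": [-36, -23, -4], "dr": [0, 0, 0.091], "fingers": 0}
    - {"dp": [-38, -20, -4], "dr": [0, 0, 0.091], "fingers": 0}
    - {"dp": [-40, -16, -4], "dr": [0, 0, 0.091], "fingers": 0}
    - {"dp": [-41, -13, -4], "dr": [0, 0, 0.091], "fingers": 0}
    - {"dp": [-42, -9, -4], "dr": [0, 0, 0.091], "fingers": 0}

```text
time_s: 0.72
tool_pos: [0.3522, 0.4388, 0.261]
tool_rot: [-180.0, 0.0, 133.8]
force: [0.4, 0.3, -0.1]
grip_width: 0.0872
grasp_force: 0.0
```

Call:
step_arm:
  moves:
    - {"dp": [-42, -5, -4], "dr": [0, 0, 0.091], "fingers": 0}
    - {"dp": [-43, -1, -4], "dr": [0, 0, 0.091], "fingers": 0}
    - {"dp": [-43, 3, -4], "dr": [0, 0, 0.091], "fingers": 0}
    - {"dp": [-42, 7, -4], "dr": [0, 0, 0.091], "fingers": 0}
    - {"dp": [-41, 10, -4], "dr": [0, 0, 0.091], "fingers": 0}

```text
time_s: 1.35
tool_pos: [0.4816, 0.2695, 0.281]
tool_rot: [-180.0, 0.0, 107.8]
force: [1.0, 0.2, 0.3]
grip_width: 0.0873
grasp_force: 0.0
```

Call:
step_arm:
  moves:
    - {"dp": [-40, 14, -4], "dr": [0, 0, 0.091], "fingers": 0}
    - {"dp": [-39, 18, -4], "dr": [0, 0, 0.091], "fingers": 0}
    - {"dp": [-37, 21, -4], "dr": [0, 0, 0.091], "fingers": 0}
    - {"dp": [0, 0, 0], "dr": [0, 0, 0], "fingers": 0}
    - {"dp": [0, 0, 0], "dr": [0, 0, 0], "fingers": 0}

```text
time_s: 1.98
tool_pos: [0.558, 0.1697, 0.2927]
tool_rot: [-179.9, -0.0, 92.3]
force: [-0.8, 0.0, -0.1]
grip_width: 0.0868
grasp_force: 0.0
```

```bash
python3 -c "
from cell import env
from h import *
plan(env,(559,168,190),(180,0,92.3),3)
m=env.camera_model('wrist'); im=env.read_camera('wrist')
cv2.imwrite('pics/w1.png',im[:,:,::-1])
print(proj(m,[[.559,.168,.22],[.585,.315,.22]]))"
```

```text
t 1.98 at [558.  169.7 292.7] [-179.9   -0.    92.3] w 0.0868 F [-0.8  0.  -0.1]
[-0.6  0.4 34.2] [-0. -0.  0.]
[-0.6  0.3 34.2] [-0. -0.  0.]
[-0.6  0.3 34.2] [-0. -0.  0.]
[[323.16143372 225.31827381]
 [375.30785864   1.72457832]]
```

View pics/w1.png

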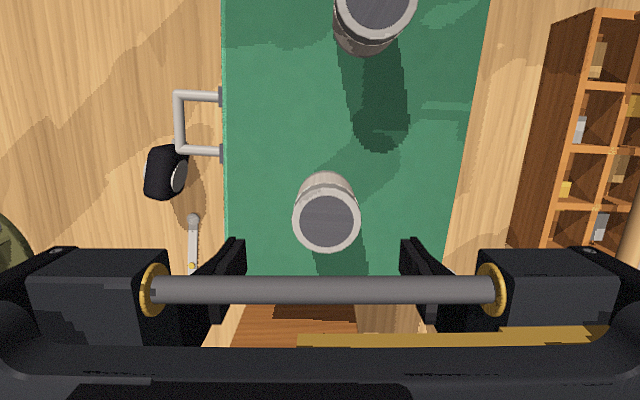

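The wrist view shows the tin_2 top at about (327,221), tin_1 at about (374,1) and the handle crossbar centre at about (180,123).

```bash
python3 -c "
from cell import env
from h import *
m=env.camera_model('wrist')
for p,z in(((327,221),.22),((374,1),.22),((180,97),.135),((180,150),.135),((222,10),.15),((226,240),.15)): print(p,np.round(back(m,p,z)*1e3,1))"
```

```text
(327, 221) [561.4 172.2 220. ]
(374, 1) [583.7 316.1 220. ]
(180, 97) [423.1 257.3 135. ]
(180, 150) [419.2 208.5 135. ]
(222, 10) [469.3 326.4 150. ]
(226, 240) [464.3 123.2 150. ]
```

Call:
step_arm:
  moves:
    - {"dp": [1, 3, 30], "dr": [0, 0, 0], "fingers": 0}
    - {"dp": [0, 0, 35], "dr": [0, 0, 0], "fingers": 0}
    - {"dp": [0, 0, 28], "dr": [0, 0, 0], "fingers": 0}
    - {"dp": [0, 0, 10], "dr": [0, 0, 0], "fingers": 0}
    - {"dp": [0, 0, 0], "dr": [0, 0, 0], "fingers": 0}

```text
time_s: 2.65
tool_pos: [0.5609, 0.171, 0.1901]
tool_rot: [-180.0, 0.0, 92.4]
force: [0.1, -0.6, 0.6]
grip_width: 0.087
grasp_force: 0.0
```

Call:
step_arm:
  moves:
    - {"dp": [0, 0, 0], "dr": [0, 0, 0], "fingers": 0.3}
    - {"dp": [0, 0, 0], "dr": [0, 0, 0], "fingers": 0.5}
    - {"dp": [0, 0, 0], "dr": [0, 0, 0], "fingers": 0.6}
    - {"dp": [0, 0, 0], "dr": [0, 0, 0], "fingers": 0.6}
    - {"dp": [0, 0, 0], "dr": [0, 0, 0], "fingers": 0.6}
  squeeze: 15

```text
time_s: 3.28
tool_pos: [0.5613, 0.1702, 0.1905]
tool_rot: [-180.0, -0.0, 92.3]
force: [-2.3, 0.1, 2.5]
grip_width: 0.0515
grasp_force: 15.0
```

Call:
step_arm:
  moves:
    - {"dp": [0, 0, -5], "dr": [0, 0, 0], "fingers": 0.6}
    - {"dp": [0, 0, -10], "dr": [0, 0, 0], "fingers": 0.6}
    - {"dp": [0, 0, -25], "dr": [0, 0, 0], "fingers": 0.6}
    - {"dp": [0, 0, -30], "dr": [0, 0, 0], "fingers": 0.6}
    - {"dp": [0, 0, 0], "dr": [0, 0, 0], "fingers": 0.6}

```text
time_s: 3.9
tool_pos: [0.5631, 0.1705, 0.2633]
tool_rot: [179.7, -0.1, 92.3]
force: [0.2, 0.2, -1.3]
grip_width: 0.0516
grasp_force: 15.0
```

```bash
python3 -c "
from cell import env
from h import *
plan(env,(510,-283,270),(180,0,92.3),13)"
```

```text
t 3.9 at [563.1 170.5 263.3] [ 1.797e+02 -1.000e-01  9.230e+01] w 0.0516 F [ 0.2  0.2 -1.3]
[-34.7  -5.5  -0.6] [ 0. -0. -0.]
[-34.7  -5.5  -0.6] [ 0. -0. -0.]
[-34.7  -5.5  -0.6] [ 0. -0. -0.]
[-34.7  -5.5  -0.6] [ 0. -0. -0.]
[-34.7  -5.5  -0.6] [ 0. -0. -0.]
[-34.7  -5.5  -0.6] [ 0. -0. -0.]
[-34.7  -5.5  -0.6] [ 0. -0. -0.]
[-34.7  -5.5  -0.6] [ 0. -0. -0.]
[-34.7  -5.5  -0.6] [ 0. -0. -0.]
[-34.7  -5.5  -0.5] [ 0. -0. -0.]
[-34.7  -5.5  -0.5] [ 0. -0. -0.]
[-34.7  -5.5  -0.5] [ 0. -0. -0.]
[-34.7  -5.5  -0.5] [ 0. -0. -0.]
```

Call:
step_arm:
  moves:
    - {"dp": [-20, -3, -2], "dr": [0, 0, 0], "fingers": 0.6}
    - {"dp": [-35, -6, -2], "dr": [0, 0, 0], "fingers": 0.6}
    - {"dp": [-38, -6, -2], "dr": [0, 0, 0], "fingers": 0.6}
    - {"dp": [-38, -6, 0], "dr": [0, 0, 0], "fingers": 0.6}
    - {"dp": [-38, -6, 0], "dr": [0, 0, 0], "fingers": 0.6}

```text
time_s: 4.53
tool_pos: [0.5397, -0.0028, 0.2649]
tool_rot: [-179.9, 0.0, 92.2]
force: [1.1, -1.0, -2.0]
grip_width: 0.0516
grasp_force: 15.0
```

Call:
step_arm:
  moves:
    - {"dp": [-38, -6, 0], "dr": [0, 0, 0], "fingers": 0.6}
    - {"dp": [-38, -6, 0], "dr": [0, 0, 0], "fingers": 0.6}
    - {"dp": [-38, -6, 0], "dr": [0, 0, 0], "fingers": 0.6}
    - {"dp": [-38, -6, 0], "dr": [0, 0, 0], "fingers": 0.6}
    - {"dp": [-38, -6, 0], "dr": [0, 0, 0], "fingers": 0.6}

```text
time_s: 5.15
tool_pos: [0.5168, -0.1933, 0.265]
tool_rot: [-179.9, -0.0, 92.2]
force: [0.6, 0.1, -2.6]
grip_width: 0.0517
grasp_force: 15.0
```

Call:
step_arm:
  moves:
    - {"dp": [-38, -6, 0], "dr": [0, 0, 0], "fingers": 0.6}
    - {"dp": [-34, -5, 0], "dr": [0, 0, 0], "fingers": 0.6}
    - {"dp": [-20, -4, 0], "dr": [0, 0, 0], "fingers": 0.6}
    - {"dp": [0, 0, 0], "dr": [0, 0, 0], "fingers": 0.6}
    - {"dp": [0, 0, 0], "dr": [0, 0, 0], "fingers": 0.6}

```text
time_s: 5.78
tool_pos: [0.5071, -0.2824, 0.2655]
tool_rot: [-179.9, -0.1, 92.3]
force: [0.2, 0.8, -2.9]
grip_width: 0.0518
grasp_force: 15.0
```

```bash
python3 -c "
from cell import env
from h import *
plan(env,(510,-283,135),(180,0,92.3),4)
m=env.camera_model('wrist'); im=env.read_camera('wrist')
cv2.imwrite('pics/w2.png',im[:,:,::-1])
print(proj(m,[[.507,-.222,.16],[.504,-.163,.16]]))"
```

```text
t 5.78 at [ 507.1 -282.4  265.5] [-1.799e+02 -1.000e-01  9.230e+01] w 0.0518 F [ 0.2  0.8 -2.9]
[-0.2  0.8 32.6] [-0. -0.  0.]
[-0.2  0.7 32.6] [-0. -0.  0.]
[-0.2  0.7 32.6] [-0. -0.  0.]
[-0.2  0.7 32.6] [-0. -0.  0.]
[[324.86794903 136.28657609]
 [324.15804731  54.48972176]]
```

View pics/w2.png

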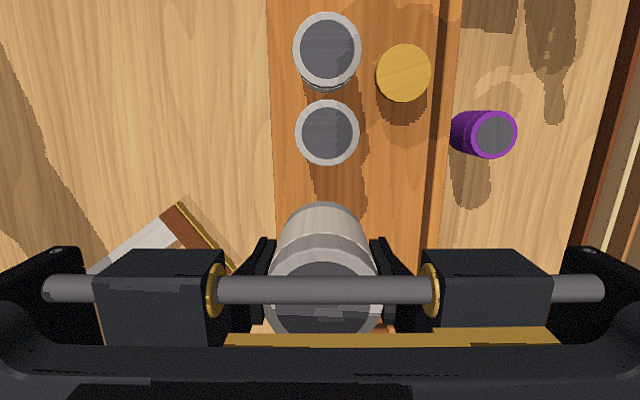

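The shelf tins appear at (327,132) and (327,48), the row is straight in the tool axes, and the held tin sits about 60 mm past it. I'm lowering it there.

Call:
step_arm:
  moves:
    - {"dp": [2, 4, 30], "dr": [0, 0, 0], "fingers": 0.6}
    - {"dp": [0, 0, 40], "dr": [0, 0, 0], "fingers": 0.6}
    - {"dp": [0, 0, 40], "dr": [0, 0, 0], "fingers": 0.6}
    - {"dp": [0, 0, 15], "dr": [0, 0, 0], "fingers": 0.6}
    - {"dp": [0, 0, 3], "dr": [0, 0, 0], "fingers": 0.6}

```text
time_s: 6.45
tool_pos: [0.5116, -0.2803, 0.138]
tool_rot: [-180.0, -0.0, 92.4]
force: [0.7, -0.9, -1.6]
grip_width: 0.0519
grasp_force: 15.0
```

Call:
step_arm:
  moves:
    - {"dp": [0, 0, 2], "dr": [0, 0, 0], "fingers": 0.6}
    - {"dp": [0, 0, 2], "dr": [0, 0, 0], "fingers": 0.6}
    - {"dp": [0, 0, 1], "dr": [0, 0, 0], "fingers": 0.6}
    - {"dp": [0, 0, 0], "dr": [0, 0, 0], "fingers": 0.6}
    - {"dp": [0, 0, 0], "dr": [0, 0, 0], "fingers": 0.6}

```text
time_s: 7.08
tool_pos: [0.5116, -0.2812, 0.1334]
tool_rot: [180.0, -0.0, 92.3]
force: [-0.3, 0.9, -1.7]
grip_width: 0.052
grasp_force: 15.0
```

Call:
step_arm:
  moves:
    - {"dp": [0, 0, 1], "dr": [0, 0, 0], "fingers": 0.6}
    - {"dp": [0, 0, 1], "dr": [0, 0, 0], "fingers": 0.6}
    - {"dp": [0, 0, 1], "dr": [0, 0, 0], "fingers": 0.6}
    - {"dp": [0, 0, 0], "dr": [0, 0, 0], "fingers": 0.6}
    - {"dp": [0, 0, 0], "dr": [0, 0, 0], "fingers": 0.6}

```text
time_s: 7.7
tool_pos: [0.5115, -0.2811, 0.1306]
tool_rot: [180.0, -0.0, 92.3]
force: [-0.1, 1.4, 2.3]
grip_width: 0.0517
grasp_force: 15.0
```

Call:
step_arm:
  moves:
    - {"dp": [0, 0, 0], "dr": [0, 0, 0], "fingers": 0.4}
    - {"dp": [0, 0, 0], "dr": [0, 0, 0], "fingers": 0.2}
    - {"dp": [0, 0, 0], "dr": [0, 0, 0], "fingers": 0}
    - {"dp": [0, 0, 0], "dr": [0, 0, 0], "fingers": 0}
    - {"dp": [0, 0, -10], "dr": [0, 0, 0], "fingers": 0}

```text
time_s: 8.32
tool_pos: [0.511, -0.2809, 0.1399]
tool_rot: [-179.9, -0.0, 92.3]
force: [0.3, 0.4, 0.1]
grip_width: 0.0829
grasp_force: 0.0
```

Call:
step_arm:
  moves:
    - {"dp": [0, 0, -40], "dr": [0, 0, 0], "fingers": 0}
    - {"dp": [0, 0, -50], "dr": [0, 0, 0], "fingers": 0}
    - {"dp": [0, 0, -50], "dr": [0, 0, 0], "fingers": 0}
    - {"dp": [0, 0, -10], "dr": [0, 0, 0], "fingers": 0}
    - {"dp": [0, 0, 0], "dr": [0, 0, 0], "fingers": 0}

```text
time_s: 8.95
tool_pos: [0.5117, -0.2813, 0.291]
tool_rot: [179.9, 0.0, 92.3]
force: [-0.6, -0.3, 0.3]
grip_width: 0.0867
grasp_force: 0.0
```

```bash
python3 -c "
from cell import env
from h import *
plan(env,(584,316,290),(180,0,92.3),14)"
```

```text
t 8.95 at [ 511.7 -281.3  291. ] [179.9   0.   92.3] w 0.0867 F [-0.6 -0.3  0.3]
[42.4  6.9  0.1] [ 0.  0. -0.]
[42.4  6.9  0.1] [ 0.  0. -0.]
[42.4  6.9  0.1] [ 0.  0. -0.]
[42.4  6.9  0.1] [ 0.  0. -0.]
[42.4  6.9  0.1] [ 0.  0. -0.]
[42.4  6.9  0.1] [ 0.  0. -0.]
[42.4  6.9  0.1] [ 0.  0. -0.]
[42.4  6.9  0.1] [ 0.  0. -0.]
[42.4  6.9  0.1] [ 0.  0. -0.]
[42.4  6.9  0.1] [ 0.  0. -0.]
[42.4  6.9  0.1] [ 0.  0. -0.]
[42.4  6.9  0.1] [ 0.  0. -0.]
[42.4  6.9  0.1] [ 0.  0. -0.]
[42.4  6.9  0.1] [ 0.  0. -0.]
```

Call:
step_arm:
  moves:
    - {"dp": [42, 7, 0], "dr": [0, 0, 0], "fingers": 0}
    - {"dp": [46, 7, 0], "dr": [0, 0, 0], "fingers": 0}
    - {"dp": [46, 7, 0], "dr": [0, 0, 0], "fingers": 0}
    - {"dp": [46, 8, 0], "dr": [0, 0, 0], "fingers": 0}
    - {"dp": [46, 8, 0], "dr": [0, 0, 0], "fingers": 0}

```text
time_s: 9.57
tool_pos: [0.5385, -0.0521, 0.2883]
tool_rot: [-179.8, -0.0, 92.3]
force: [0.1, 0.1, 0.6]
grip_width: 0.0873
grasp_force: 0.0
```

Call:
step_arm:
  moves:
    - {"dp": [46, 8, 0], "dr": [0, 0, 0], "fingers": 0}
    - {"dp": [46, 8, 0], "dr": [0, 0, 0], "fingers": 0}
    - {"dp": [46, 8, 0], "dr": [0, 0, 0], "fingers": 0}
    - {"dp": [46, 7, 0], "dr": [0, 0, 0], "fingers": 0}
    - {"dp": [46, 7, 0], "dr": [0, 0, 0], "fingers": 0}

```text
time_s: 10.2
tool_pos: [0.5673, 0.1788, 0.2881]
tool_rot: [-179.8, 0.1, 92.3]
force: [-0.1, 0.2, -0.3]
grip_width: 0.0871
grasp_force: 0.0
```

Call:
step_arm:
  moves:
    - {"dp": [46, 7, 0], "dr": [0, 0, 0], "fingers": 0}
    - {"dp": [46, 7, 0], "dr": [0, 0, 0], "fingers": 0}
    - {"dp": [46, 7, 0], "dr": [0, 0, 0], "fingers": 0}
    - {"dp": [0, 0, 0], "dr": [0, 0, 0], "fingers": 0}
    - {"dp": [0, 0, 0], "dr": [0, 0, 0], "fingers": 0}

```text
time_s: 10.82
tool_pos: [0.5832, 0.3152, 0.2883]
tool_rot: [-179.9, 0.2, 92.3]
force: [0.0, -0.3, -0.0]
grip_width: 0.0873
grasp_force: 0.0
```

```bash
python3 -c "
from cell import env
from h import *
plan(env,(584,316,190),(180,0,92.3),1)"
```

```text
t 10.82 at [583.2 315.2 288.3] [-179.9    0.2   92.3] w 0.0873 F [ 0.  -0.3 -0. ]
[ 1.1  1.  98.3] [-0.002  0.003 -0.001]
```

Call:
step_arm:
  moves:
    - {"dp": [1, 1, 30], "dr": [0, 0, 0], "fingers": 0}
    - {"dp": [0, 0, 34], "dr": [0, 0, 0], "fingers": 0}
    - {"dp": [0, 0, 25], "dr": [0, 0, 0], "fingers": 0}
    - {"dp": [0, 0, 9], "dr": [0, 0, 0], "fingers": 0}
    - {"dp": [0, 0, 0], "dr": [0, 0, 0], "fingers": 0}

```text
time_s: 11.45
tool_pos: [0.5847, 0.316, 0.1922]
tool_rot: [-180.0, 0.0, 92.2]
force: [0.7, -0.1, 0.7]
grip_width: 0.0873
grasp_force: 0.0
```

Call:
step_arm:
  moves:
    - {"dp": [0, 0, 0], "dr": [0, 0, 0], "fingers": 0.3}
    - {"dp": [0, 0, 0], "dr": [0, 0, 0], "fingers": 0.5}
    - {"dp": [0, 0, 0], "dr": [0, 0, 0], "fingers": 0.6}
    - {"dp": [0, 0, 0], "dr": [0, 0, 0], "fingers": 0.6}
    - {"dp": [0, 0, 0], "dr": [0, 0, 0], "fingers": 0.6}
  squeeze: 15

```text
time_s: 12.08
tool_pos: [0.5848, 0.3173, 0.1925]
tool_rot: [180.0, -0.0, 92.3]
force: [0.3, 0.1, -0.2]
grip_width: 0.0513
grasp_force: 15.0
```

Call:
step_arm:
  moves:
    - {"dp": [0, 0, -5], "dr": [0, 0, 0], "fingers": 0.6}
    - {"dp": [0, 0, -10], "dr": [0, 0, 0], "fingers": 0.6}
    - {"dp": [0, 0, -25], "dr": [0, 0, 0], "fingers": 0.6}
    - {"dp": [0, 0, -35], "dr": [0, 0, 0], "fingers": 0.6}
    - {"dp": [0, 0, -5], "dr": [0, 0, 0], "fingers": 0.6}

```text
time_s: 12.7
tool_pos: [0.586, 0.3178, 0.2758]
tool_rot: [179.7, -0.2, 92.3]
force: [-0.4, 0.6, -1.1]
grip_width: 0.0514
grasp_force: 15.0
```

```bash
python3 -c "
from cell import env
from h import *
plan(env,(513,-341,270),(180,0,92.3),16)"|head -2
```

```text
t 12.7 at [586.  317.8 275.8] [179.7  -0.2  92.3] w 0.0514 F [-0.4  0.6 -1.1]
[-41.   -6.2   0.2] [ 0. -0. -0.]
```

Call:
step_arm:
  moves:
    - {"dp": [-25, -4, 0], "dr": [0, 0, 0], "fingers": 0.6}
    - {"dp": [-41, -6, 0], "dr": [0, 0, 0], "fingers": 0.6}
    - {"dp": [-41, -6, 0], "dr": [0, 0, 0], "fingers": 0.6}
    - {"dp": [-41, -6, 0], "dr": [0, 0, 0], "fingers": 0.6}
    - {"dp": [-41, -6, 0], "dr": [0, 0, 0], "fingers": 0.6}

```text
time_s: 13.32
tool_pos: [0.5634, 0.1258, 0.271]
tool_rot: [-179.9, 0.0, 92.3]
force: [1.1, -0.3, -1.1]
grip_width: 0.0515
grasp_force: 15.0
```

Call:
step_arm:
  moves:
    - {"dp": [-41, -7, 0], "dr": [0, 0, 0], "fingers": 0.6}
    - {"dp": [-41, -6, 0], "dr": [0, 0, 0], "fingers": 0.6}
    - {"dp": [-41, -6, 0], "dr": [0, 0, 0], "fingers": 0.6}
    - {"dp": [-41, -6, 0], "dr": [0, 0, 0], "fingers": 0.6}
    - {"dp": [-41, -6, 0], "dr": [0, 0, 0], "fingers": 0.6}

```text
time_s: 13.95
tool_pos: [0.5405, -0.08, 0.2712]
tool_rot: [-179.9, -0.0, 92.3]
force: [0.5, -0.2, -1.4]
grip_width: 0.0514
grasp_force: 15.0
```

Call:
step_arm:
  moves:
    - {"dp": [-41, -7, 0], "dr": [0, 0, 0], "fingers": 0.6}
    - {"dp": [-41, -7, 0], "dr": [0, 0, 0], "fingers": 0.6}
    - {"dp": [-41, -6, 0], "dr": [0, 0, 0], "fingers": 0.6}
    - {"dp": [-41, -6, 0], "dr": [0, 0, 0], "fingers": 0.6}
    - {"dp": [-41, -6, 0], "dr": [0, 0, 0], "fingers": 0.6}

```text
time_s: 14.58
tool_pos: [0.517, -0.2858, 0.2712]
tool_rot: [-179.9, -0.0, 92.3]
force: [-1.1, 0.7, -2.2]
grip_width: 0.0516
grasp_force: 15.0
```

Call:
step_arm:
  moves:
    - {"dp": [-35, -5, 0], "dr": [0, 0, 0], "fingers": 0.6}
    - {"dp": [-23, -3, 0], "dr": [0, 0, 0], "fingers": 0.6}
    - {"dp": [0, 0, 0], "dr": [0, 0, 0], "fingers": 0.6}
    - {"dp": [0, 0, 0], "dr": [0, 0, 0], "fingers": 0.6}
    - {"dp": [0, 0, 0], "dr": [0, 0, 0], "fingers": 0.6}

```text
time_s: 15.2
tool_pos: [0.5126, -0.3415, 0.2719]
tool_rot: [180.0, -0.1, 92.4]
force: [-0.2, -0.0, -2.2]
grip_width: 0.0514
grasp_force: 15.0
```

```bash
python3 -c "
from cell import env
from h import *
plan(env,(513,-341,138),(180,0,92.3),1)
im=env.read_camera('wrist');cv2.imwrite('pics/w3.png',im[:,:,::-1])"
```

```text
t 15.2 at [ 512.6 -341.5  271.9] [ 1.80e+02 -1.00e-01  9.24e+01] w 0.0514 F [-0.2 -0.  -2.2]
[  0.3   0.4 133.9] [ 0.    -0.001  0.002]
```

View pics/w3.png

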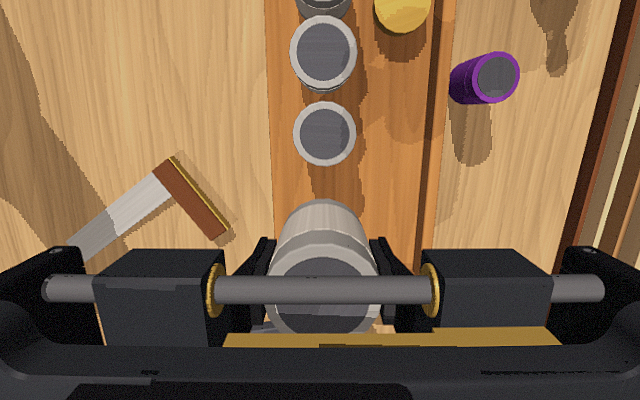

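Tin_2 stands at (324,133), in line with tin_3 at (323,51), and the held tin sits about 60 mm further along. I'm lowering it.

Call:
step_arm:
  moves:
    - {"dp": [0, 0, 35], "dr": [0, 0, 0], "fingers": 0.6}
    - {"dp": [0, 0, 45], "dr": [0, 0, 0], "fingers": 0.6}
    - {"dp": [0, 0, 37], "dr": [0, 0, 0], "fingers": 0.6}
    - {"dp": [0, 0, 14], "dr": [0, 0, 0], "fingers": 0.6}
    - {"dp": [0, 0, 3], "dr": [0, 0, 0], "fingers": 0.6}

```text
time_s: 15.88
tool_pos: [0.5122, -0.3427, 0.1382]
tool_rot: [-180.0, -0.0, 92.3]
force: [-0.3, -0.2, -1.7]
grip_width: 0.0514
grasp_force: 15.0
```

Call:
step_arm:
  moves:
    - {"dp": [0, 0, 2], "dr": [0, 0, 0], "fingers": 0.6}
    - {"dp": [0, 0, 1], "dr": [0, 0, 0], "fingers": 0.6}
    - {"dp": [0, 0, 1], "dr": [0, 0, 0], "fingers": 0.6}
    - {"dp": [0, 0, 1], "dr": [0, 0, 0], "fingers": 0.6}
    - {"dp": [0, 0, 0], "dr": [0, 0, 0], "fingers": 0.6}

```text
time_s: 16.5
tool_pos: [0.512, -0.3431, 0.1333]
tool_rot: [180.0, -0.0, 92.3]
force: [-0.8, -0.4, -2.3]
grip_width: 0.0513
grasp_force: 15.0
```

Call:
step_arm:
  moves:
    - {"dp": [0, 0, 1], "dr": [0, 0, 0], "fingers": 0.6}
    - {"dp": [0, 0, 0.5], "dr": [0, 0, 0], "fingers": 0.6}
    - {"dp": [0, 0, 0.5], "dr": [0, 0, 0], "fingers": 0.6}
    - {"dp": [0, 0, 0], "dr": [0, 0, 0], "fingers": 0.6}
    - {"dp": [0, 0, 0], "dr": [0, 0, 0], "fingers": 0.6}

```text
time_s: 17.12
tool_pos: [0.5121, -0.3433, 0.1325]
tool_rot: [180.0, -0.0, 92.3]
force: [-2.2, 1.9, 6.9]
grip_width: 0.0516
grasp_force: 15.0
```

Contact felt. I'm releasing the tin and lifting straight up.

Call:
step_arm:
  moves:
    - {"dp": [0, 0, 0], "dr": [0, 0, 0], "fingers": 0.4}
    - {"dp": [0, 0, 0], "dr": [0, 0, 0], "fingers": 0.2}
    - {"dp": [0, 0, 0], "dr": [0, 0, 0], "fingers": 0}
    - {"dp": [0, 0, 0], "dr": [0, 0, 0], "fingers": 0}
    - {"dp": [0, 0, -10], "dr": [0, 0, 0], "fingers": 0}

```text
time_s: 17.75
tool_pos: [0.5115, -0.3428, 0.1407]
tool_rot: [-179.9, -0.0, 92.3]
force: [0.2, 0.5, -0.5]
grip_width: 0.0833
grasp_force: 0.0
```

Call:
step_arm:
  moves:
    - {"dp": [0, 0, -40], "dr": [0, 0, 0], "fingers": 0}
    - {"dp": [0, 0, -50], "dr": [0, 0, 0], "fingers": 0}
    - {"dp": [0, 0, -50], "dr": [0, 0, 0], "fingers": 0}
    - {"dp": [0, 0, -10], "dr": [0, 0, 0], "fingers": 0}
    - {"dp": [0, 0, 0], "dr": [0, 0, 0], "fingers": 0}

```text
time_s: 18.38
tool_pos: [0.5121, -0.3434, 0.292]
tool_rot: [179.9, 0.0, 92.3]
force: [0.1, 0.4, -0.3]
grip_width: 0.0872
grasp_force: 0.0
```

```bash
python3 -c "
from cell import env
from h import *
plan(env,(455,180,260),(180,0,178.4),15)
im=env.read_camera('top')[145:245,205:465,::-1]
cv2.imwrite('pics/top2.png',cv2.resize(im,None,fx=3,fy=3,interpolation=cv2.INTER_CUBIC))"
```

```text
t 18.38 at [ 512.1 -343.4  292. ] [179.9   0.   92.3] w 0.0872 F [ 0.1  0.4 -0.3]
[35.  -2.4  2.1] [ 0.   0.  -0.1]
[35.1  1.1  2.1] [ 0.   0.  -0.1]
[34.8  4.6  2.1] [ 0.   0.  -0.1]
[34.2  8.1  2.1] [ 0.   0.  -0.1]
[33.2 11.4  2.1] [ 0.   0.  -0.1]
[31.9 14.7  2.1] [ 0.   0.  -0.1]
[30.2 17.8  2.1] [ 0.   0.  -0.1]
[28.3 20.8  2.1] [ 0.   0.  -0.1]
[26.1 23.5  2.1] [ 0.   0.  -0.1]
[23.6 26.   2.1] [ 0.   0.  -0.1]
[20.9 28.2  2.1] [ 0.   0.  -0.1]
[18.  30.2  2.1] [ 0.   0.  -0.1]
[14.9 31.8  2.1] [ 0.   0.  -0.1]
[11.6 33.1  2.1] [ 0.   0.  -0.1]
[ 8.2 34.1  2.1] [ 0.   0.  -0.1]
```

View pics/top2.png

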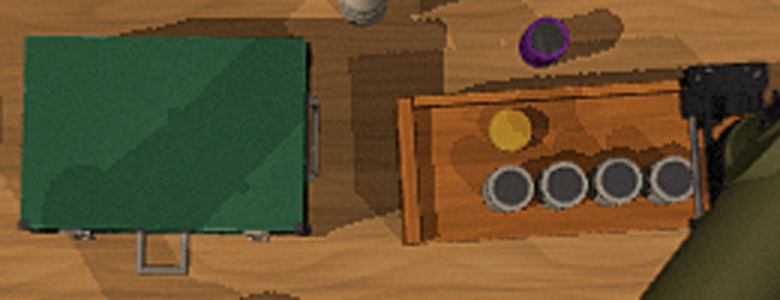

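The four tins stand in a straight row at crop (512,187), (565,184), (619,181) and (672,179). The lid is clear and shut, so I'm moving on to the handle.

```bash
python3 -c "
from cell import env
from h import *
plan(env,(433,231,220),(180,0,178.4),15)"
```

```text
t 18.43 at [ 511.7 -342.9  290.6] [-180.    -0.    92.3] w 0.087 F [-0.5 -0.1 -0.8]
[38.4 -3.7  4.7] [ 0.  -0.  -0.1]
[38.6  0.2  4.7] [ 0.  -0.  -0.1]
[38.4  4.   4.7] [ 0.  -0.  -0.1]
[37.8  7.8  4.7] [ 0.  -0.  -0.1]
[36.8 11.6  4.7] [ 0.  -0.  -0.1]
[35.5 15.2  4.7] [ 0.  -0.  -0.1]
[33.8 18.7  4.7] [ 0.  -0.  -0.1]
[31.8 22.   4.7] [ 0.  -0.  -0.1]
[29.4 25.   4.7] [ 0.  -0.  -0.1]
[26.8 27.8  4.7] [ 0.  -0.  -0.1]
[23.8 30.4  4.7] [ 0.  -0.  -0.1]
[20.7 32.6  4.7] [ 0.  -0.  -0.1]
[17.3 34.5  4.7] [ 0.  -0.  -0.1]
[13.8 36.1  4.7] [ 0.  -0.  -0.1]
[10.1 37.3  4.7] [ 0.  -0.  -0.1]
```

Call:
step_arm:
  moves:
    - {"dp": [38, -4, 0], "dr": [0, 0, -0.1], "fingers": 0}
    - {"dp": [39, 0, 0], "dr": [0, 0, -0.1], "fingers": 0}
    - {"dp": [38, 4, 0], "dr": [0, 0, -0.1], "fingers": 0}
    - {"dp": [38, 8, 0], "dr": [0, 0, -0.1], "fingers": 0}
    - {"dp": [37, 12, 0], "dr": [0, 0, -0.1], "fingers": 0}

```text
time_s: 19.05
tool_pos: [0.4846, -0.1501, 0.2893]
tool_rot: [-179.9, -0.1, 121.2]
force: [0.3, 0.3, 0.1]
grip_width: 0.0869
grasp_force: 0.0
```

Call:
step_arm:
  moves:
    - {"dp": [35, 15, 0], "dr": [0, 0, -0.1], "fingers": 0}
    - {"dp": [34, 19, 0], "dr": [0, 0, -0.1], "fingers": 0}
    - {"dp": [32, 22, 0], "dr": [0, 0, -0.1], "fingers": 0}
    - {"dp": [29, 25, 5], "dr": [0, 0, -0.1], "fingers": 0}
    - {"dp": [27, 28, 10], "dr": [0, 0, -0.1], "fingers": 0}

```text
time_s: 19.68
tool_pos: [0.4591, 0.0408, 0.2746]
tool_rot: [-179.9, -0.1, 149.8]
force: [-0.1, 0.0, 0.1]
grip_width: 0.0872
grasp_force: 0.0
```

Call:
step_arm:
  moves:
    - {"dp": [24, 30, 10], "dr": [0, 0, -0.1], "fingers": 0}
    - {"dp": [21, 33, 15], "dr": [0, 0, -0.1], "fingers": 0}
    - {"dp": [17, 34, 15], "dr": [0, 0, -0.1], "fingers": 0}
    - {"dp": [14, 36, 15], "dr": [0, 0, -0.1], "fingers": 0}
    - {"dp": [10, 37, 0], "dr": [0, 0, -0.1], "fingers": 0}

```text
time_s: 20.3
tool_pos: [0.4323, 0.2315, 0.2191]
tool_rot: [-179.9, -0.2, 178.5]
force: [0.9, 0.5, -0.1]
grip_width: 0.0873
grasp_force: 0.0
```

Call:
step_arm:
  moves:
    - {"dp": [0, 0, 0], "dr": [0, 0, 0], "fingers": 0}
    - {"dp": [0, 0, 0], "dr": [0, 0, 0], "fingers": 0}
    - {"dp": [0, 0, 0], "dr": [0, 0, 0], "fingers": 0}
    - {"dp": [0, 0, 0], "dr": [0, 0, 0], "fingers": 0}
    - {"dp": [0, 0, 0], "dr": [0, 0, 0], "fingers": 0}

```text
time_s: 20.92
tool_pos: [0.434, 0.2298, 0.2215]
tool_rot: [180.0, 0.0, 178.2]
force: [-0.1, -0.4, -0.2]
grip_width: 0.0873
grasp_force: 0.0
```

```bash
python3 -c "
from cell import env
from h import *
plan(env,(433,231,134),(180,0,178.4),1)
m=env.camera_model('wrist');im=env.read_camera('wrist');cv2.imwrite('pics/w4.png',im[:,:,::-1])
print(proj(m,[[.42,.256,.135],[.42,.206,.135]]))"
```

```text
t 20.93 at [434.  229.8 221.5] [180.    0.  178.2] w 0.0873 F [-0.1 -0.4 -0.2]
[ 1.   1.1 87.5] [ 0.     0.    -0.004]
[[354.90827144 197.00880614]
 [289.49139293 199.03249571]]
```

View pics/w4.png

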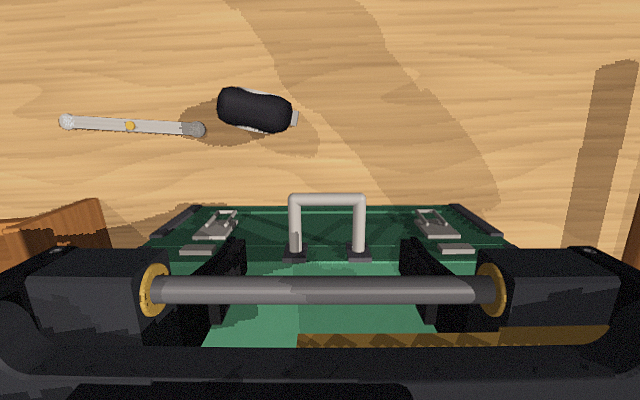

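Handle legs appear at columns 295 and 359 (crossbar at row 199), so the handle is centred about 4 mm to the left (+y) of the tool. I'm correcting that and descending.

Call:
step_arm:
  moves:
    - {"dp": [1, 4, 20], "dr": [0, 0, 0], "fingers": 0}
    - {"dp": [0, 0, 30], "dr": [0, 0, 0], "fingers": 0}
    - {"dp": [0, 0, 25], "dr": [0, 0, 0], "fingers": 0}
    - {"dp": [0, 0, 12], "dr": [0, 0, 0], "fingers": 0}
    - {"dp": [0, 0, 0], "dr": [0, 0, 0], "fingers": 0}

```text
time_s: 21.6
tool_pos: [0.4326, 0.234, 0.1339]
tool_rot: [-180.0, -0.1, 178.2]
force: [-0.2, -0.5, 1.0]
grip_width: 0.0871
grasp_force: 0.0
```

Call:
step_arm:
  moves:
    - {"dp": [0, 0, 0], "dr": [0, 0, 0], "fingers": 0.2}
    - {"dp": [0, 0, 0], "dr": [0, 0, 0], "fingers": 0.3}
    - {"dp": [0, 0, 0], "dr": [0, 0, 0], "fingers": 0.4}
    - {"dp": [0, 0, 0], "dr": [0, 0, 0], "fingers": 0.5}
    - {"dp": [0, 0, 0], "dr": [0, 0, 0], "fingers": 0.5}
  squeeze: 20

```text
time_s: 22.22
tool_pos: [0.4331, 0.2331, 0.1346]
tool_rot: [-179.9, 0.0, 178.2]
force: [-1.6, -4.8, 5.0]
grip_width: 0.0592
grasp_force: 20.0
```

Grip width is 59 mm, so the handle is held. Now I'm following the lid's arc with the tool vertical.

Call:
step_arm:
  moves:
    - {"dp": [-1.1, 0, -13.2], "dr": [0, 0, 0], "fingers": 0.5}
    - {"dp": [-1.8, 0, -13.1], "dr": [0, 0, 0], "fingers": 0.5}
    - {"dp": [-2.5, 0, -13], "dr": [0, 0, 0], "fingers": 0.5}
    - {"dp": [-3.2, 0, -12.8], "dr": [0, 0, 0], "fingers": 0.5}
    - {"dp": [-3.9, 0, -12.6], "dr": [0, 0, 0], "fingers": 0.5}

```text
time_s: 22.85
tool_pos: [0.4452, 0.2327, 0.1992]
tool_rot: [-179.9, -0.1, 178.2]
force: [1.8, -5.1, -4.7]
grip_width: 0.0591
grasp_force: 20.0
```

Call:
step_arm:
  moves:
    - {"dp": [-4.5, 0, -12.4], "dr": [0, 0, 0], "fingers": 0.5}
    - {"dp": [-5.1, 0, -12.2], "dr": [0, 0, 0], "fingers": 0.5}
    - {"dp": [-5.8, 0, -11.9], "dr": [0, 0, 0], "fingers": 0.5}
    - {"dp": [-6.4, 0, -11.6], "dr": [0, 0, 0], "fingers": 0.5}
    - {"dp": [-7, 0, -11.2], "dr": [0, 0, 0], "fingers": 0.5}

```text
time_s: 23.48
tool_pos: [0.4736, 0.232, 0.2584]
tool_rot: [-179.9, -0.1, 178.2]
force: [-0.1, -6.0, -4.3]
grip_width: 0.0592
grasp_force: 20.0
```

Call:
step_arm:
  moves:
    - {"dp": [-7.6, 0, -10.8], "dr": [0, 0, 0], "fingers": 0.5}
    - {"dp": [-8.1, 0, -10.4], "dr": [0, 0, 0], "fingers": 0.5}
    - {"dp": [-8.7, 0, -10], "dr": [0, 0, 0], "fingers": 0.5}
    - {"dp": [-9.2, 0, -9.5], "dr": [0, 0, 0], "fingers": 0.5}
    - {"dp": [-9.6, 0, -9], "dr": [0, 0, 0], "fingers": 0.5}

```text
time_s: 24.1
tool_pos: [0.5167, 0.2308, 0.3084]
tool_rot: [-179.9, -0.1, 178.2]
force: [-0.5, -4.5, -3.4]
grip_width: 0.0592
grasp_force: 20.0
```

Call:
step_arm:
  moves:
    - {"dp": [0, 0, 0], "dr": [0, 0, 0], "fingers": 0.5}
    - {"dp": [0, 0, 0], "dr": [0, 0, 0], "fingers": 0.5}
    - {"dp": [0, 0, 0], "dr": [0, 0, 0], "fingers": 0.5}
    - {"dp": [0, 0, 0], "dr": [0, 0, 0], "fingers": 0.5}
    - {"dp": [0, 0, 0], "dr": [0, 0, 0], "fingers": 0.5}

```text
time_s: 24.72
tool_pos: [0.5164, 0.2308, 0.3081]
tool_rot: [-179.9, -0.1, 178.2]
force: [-0.8, -4.9, -2.5]
grip_width: 0.0591
grasp_force: 20.0
```

```bash
python3 -c "
from cell import env
from h import *
o=env.get_obs();print(o['tool_pos'],o['grip_width'],o['grasp_force'],o['force'])
for n in('side','wrist'):
  im=env.read_camera(n);
  if n=='side':
    m=env.camera_model('side')
    yc=np.radians(-1.6);c=np.array([.685,.222]);X=[]
    for th in(40,45,50):
      t=np.radians(th)
      for y in(.16,-.16):
        for x,z in((-.22,.03),):
          a=x*np.cos(t)+z*np.sin(t);h=.12-x*np.sin(t)+z*np.cos(t)
          X.append([c[0]+a*np.cos(yc)-y*np.sin(yc),c[1]+a*np.sin(yc)+y*np.cos(yc),h])
    uv=proj(m,X);print(uv.round(1))
    im=cv2.resize(im[60:240,200:420],None,fx=3,fy=3,interpolation=cv2.INTER_CUBIC).copy()
    for p,col in zip(uv,[(255,0,0)]*2+[(255,255,0)]*2+[(0,0,255)]*2): cv2.circle(im,tuple(int(v) for v in (p-[200,60])*3),3,col,-1)
  cv2.imwrite('pics/e_'+n+'.png',im[:,:,::-1])"
```

```text
[0.51643436 0.23083921 0.30806399] 0.05905245125935899 20.00727318227291 [-0.82912394 -4.90642544 -2.46433631]
[[266.7  98.1]
 [312.1 153.3]
 [270.2  94. ]
 [316.1 148.9]
 [274.1  90.1]
 [320.5 144.6]]
```

View pics/e_side.png

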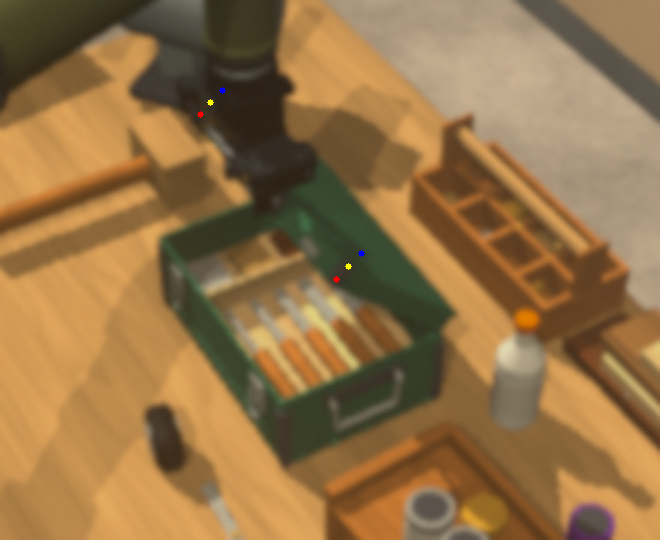

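```bash
python3 -c "
from cell import env
from h import *
m=env.camera_model('side');im=env.read_camera('side')
yc=np.radians(-1.6);c=np.array([.685,.222])
im=cv2.resize(im[120:180,285:365],None,fx=9,fy=9,interpolation=cv2.INTER_CUBIC)
im=cv2.convertScaleAbs(im,alpha=2.2).copy()
for th,col in((40,(255,0,0)),(45,(255,255,0)),(50,(0,0,255))):
  t=np.radians(th);X=[]
  for x,z in((0,0.03),(-.22,.03),(-.22,0),(0,0)):
    y=-.16;a=x*np.cos(t)+z*np.sin(t);h=.12-x*np.sin(t)+z*np.cos(t)
    X.append([c[0]+a*np.cos(yc)-y*np.sin(yc),c[1]+a*np.sin(yc)+y*np.cos(yc),h])
  q=((proj(m,X)-[285,120]+.5)*9).astype(int); cv2.polylines(im,[q],True,col,1)
cv2.imwrite('pics/e2.png',im[:,:,::-1])"
```

```text
(no output)
```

View pics/e2.png

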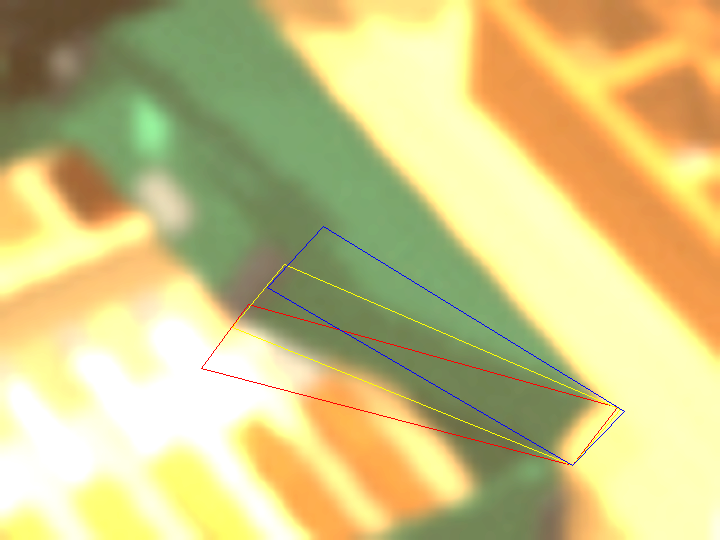

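The lid outline lies between the 45° and 50° overlays, closer to 45° (about 46°). That agrees with the arc kinematics, and the grip is steady, so I'm handing in.

```bash
python3 -c "
from cell import env
o=env.get_obs();print(o['time_s'],o['tool_pos'],o['grip_width'],o['grasp_force'])
print(env.sign_off())"
```

```text
24.875 [0.51643862 0.23082842 0.30807653] 0.05890565276286786 20.00718547962606
the job is handed in; nothing more can be done
None
```

I handed the job in at about 25 s: all four tins stand in one straight row on the shelf, and the arm holds the lid open by its handle at about 45–46° by my estimate; the hand-in returned no verdict.

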